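# Hold a tip-out bin on its sprung dock with the hinge knuckles lined up

### The job

Pick up the small grey parts bin that has one single hinge knuckle on its wall, lower it upright onto the sprung pad of the hinge dock with its knuckle between the two knuckles of the jamb block, and press the pad fully down so that all the knuckle holes line up for the pin. Finish while still gripping the bin and holding it pressed down and lined up: do not let go. Leave the other bins and everything else on the bench where they are.

Things in the scene. Friction and masses are not known exactly. Their poses are not given: they have to be found in the camera images.
- bin: the bin to fit: open grey plastic box 70 (x) x 48 (y) x 60 mm high, walls 3 mm, a divider across its middle (at x = 0, parallel to y), empty, 0.1 to 0.2 kg, standing loose. Origin: centre of its underside; z up. One steel knuckle on its -x wall. Can be gripped from above across its 48 mm width (fingers closing along its y)
- bin_bore (a point): middle of the bin's knuckle bore, at (-46, 0, 14) mm in the bin's frame; same axes as the bin. The knuckle is a steel tube along y, 24 mm long, 16 mm outside diameter, 10 mm bore
- dock: hinge dock, fixed: grey base plate 8 mm thick, x from -85 to 45, y from -38 to 38 mm, with a sprung black pad and a jamb block (x from -81 to -57, 70 mm wide in y, top 40 mm above the table) that carries two steel knuckles. Origin: on the table under the pad's centre; z up. The bin is home with its origin at (0, 0, 18) mm in this frame and the same yaw
- dock_bore (a point): middle of the fixed knuckles' common axis, at (-46, 0, 32) mm in the dock's frame; same axes. The knuckles are tubes along y, y from 15 to 31 and -31 to -15 mm, 16 mm outside diameter, 10 mm bore. The bin's knuckle enters the 30 mm gap from above, with 3 mm play to each side in y and also in x
- pad_top (a point): centre of the top face of the sprung pad (54 x 38 mm), 28 mm above the table when free and 18 mm when fully down
- pad (a joint): how far the pad is pressed, in m: 0 free, 0.010 fully down on its stop. It takes about 4 N to start and 12 N fully down, and it springs back up when let go; the bin's weight does not press it
- bin_plain: decoy: the same grey bin without any knuckle, loose; origin at the centre of its underside; leave alone
- bin_double: decoy: the same grey bin with two short knuckles (14 mm long each, 16 mm apart) on its -x wall, which do not fit this block, loose; origin at the centre of its underside; leave alone
- hinge_pin: L-shaped steel pin, 6 mm thick, 70 mm long with a 16 mm crook, lying flat, loose; it will be pushed in by somebody else; leave alone
- remote: black remote control 180 x 45 x 20 mm, lying, long along its x, loose; leave alone
- screwdriver: screwdriver lying along its x, loose; leave alone
- tape_roll: blue roll of tape lying flat, 80 mm outside diameter, 24 mm high, loose; leave alone
- mouse: black computer mouse 100 x 58 x 32 mm, long along its x, loose; leave alone
Things that resemble listed ones, but are neither listed nor needed, are in the scene too. What is shaped like the bin but yellow is not meant.

How it is judged:
By the outcome, as a careful person would: the job done as asked, in the order asked, and still so for the second after the job is handed in, while the arm keeps its last pose, push and grip.
It also fails if it takes over 38 s, if anything falls off the work surface, if the arm or the gripper's body presses on something with over 40 N, if the wrist force passes 120 N, or if a joint passes its speed limit or range.

### The arm

A 6-joint arm with a two-finger parallel gripper is mounted at the origin on the work surface. World frame = base frame: x ahead of the robot, y to its left, z up, the work surface at z = 0. Lengths are in mm, angles in degrees, forces in N, time in s.
With the tool pointing down it reaches from about 350 to 850 mm from the base axis. Payload 8.1 kg.
Tool frame: the origin (TCP) lies midway between the tips of the shut fingers; the grasp point (between the pads) lies 19 mm behind it; z points along the fingers, y is the direction in which the jaws open and shut (so a half turn about z gives the same grasp; the last joint's range is limited). The gripper opens to 85 mm and grips with 20 to 120 N. Pads are 22 mm wide; open, the fingers measure 114 mm over their backs; the gripper's body (76 mm by 85 mm) begins 54 mm behind the grasp point. The pads swing forward as they close: fully open they stand 13 mm farther back than shut.
Start: joints at [68.847, 7.471, 85.268, -0, 87.261, -4.893], TCP at [167.981, 576.01, 231.292] pointing down, gripper open.
Joint ranges: [-169.43, 169.43], [-51.17, 129.36], [1.28, 143.12], [-76.62, 256.62], [0, 156.53], [-152.29, 152.29]. Speed limits (degrees/s): [136.94, 136.94, 159.86, 180, 180, 180].

### API

Orientations are given as [roll, pitch, yaw] about the fixed x, y, z axes, in that order (R = Rz(yaw) Ry(pitch) Rx(roll)).
In Python, from bench import telemetry, snapshot, camera_params, job gives the robot as it stands. The module is installed in compiled form; this text tells all that it offers.
- The arm moves only by the shell command python3 -m jog 'ROWS' [FORCE]. ROWS is JSON, a list that holds one entry, the list of rows, each a list of 7 numbers: the shift along the tool's x, y, z in units of 50 mm (1.0 is 50 mm), then the turn, a rotation vector about the tool's x, y, z in units of 2 pi rad (1.0 is 2 pi rad), then the opening, from 0 (shut) to 1 (fully open). In form: [[[dx, dy, dz, rx, ry, rz, claw], ...]]. A call has 1 to 12 rows; each row shifts and turns the commanded pose from where the row before left it, along the tool's axes as they then stand; what a row does not reach is not made up. A row lasts 1/8 s, in which the tool goes at most 62.5 mm and 10.7 degrees, less where a joint would pass 70% of its speed; a pose out of reach is approached as far as the arm can. A call with a number of a shift or a turn outside -1 to 1 is refused whole. A call with a gripper value outside its range is refused whole. The fingers move at their own pace and stop on an object; FORCE is the grip in N (left out, the last holds). Time passes only in rows, so rows that do not move let the fingers close. It gives the time, the measured TCP pose, the force and the opening at its end, in the units of the state.
- telemetry.sense(): the state, without advancing time (a new reading comes with each control period).
- snapshot(name): name is "side" or "top" or "wrist"; returns (picture, depth): 480x640x3 uint8, red, green, blue; 480x640 float32, mm along the optical axis (not along the pixel's ray), 0 where there is no reading.
- camera_params(name): a dict with "K" (3x3 intrinsics, pixels), "extrinsics" (4x4, takes a point from camera to world coordinates). Camera axes: x right, y down, z forward; pixel columns grow to the right and rows downward; lengths in mm; the calibration is good to about 2 mm. The wrist camera is an equidistant fisheye: a pixel r from the principal point sees the ray r / f radians off the axis. A picture is of the moment at which its call begins: read the wrist's pose just before it. camera_params takes no time and is no camera call; for the wrist camera it gives the pose at the moment of the call.
- job.hand_in(): hands the job in, once; it reports no verdict.
The state is a dict: "time": time; "joint_pos": joint angles; "qd": joint speeds; "joint_efforts": joint torques, N m; "tool_pos": TCP position; "tcp_rot": TCP orientation; "ft_force": force on the tool from outside, world axes, zero at the start; "wrist_torque": the same for the moment, N m; "finger_gap": finger opening in mm.
Only numpy, scipy, OpenCV 4.12 (cv2) and the standard library are available. Lean on these libraries where they do the work, as an engineer would, in place of code of your own. Each camera call takes 0.05 s, during which the arm holds its last target. There are 200 camera calls.

## Working session

There is one attempt and no reset: what is moved stays moved. The work goes in short steps, Python scripts to look and compute and a shell command to move; the robot and the scene stay as the last step left them, time stands still between calls to the robot, and variables do not carry over. Pictures are saved under pics/ and viewed, about 8 in all and at most 12, crops included, and the job is handed in when it is done.

```bash
mkdir -p pics; cat > h.py <<'E'
import numpy as np, cv2
from bench import telemetry, snapshot, camera_params, job
def snap(n,tag):
    p=camera_params(n); im,d=snapshot(n)
    cv2.imwrite(f'pics/{tag}.png',im[:,:,::-1]); np.savez(f'pics/{tag}.npz',im=im,d=d,K=p['K'],E=p['extrinsics']); return im,d
def load(tag): return np.load(f'pics/{tag}.npz')
def world(tag,u,v,z=None,fish=False,win=1):
    q=load(tag);K=q['K'];E=q['E']
    x=(u-K[0,2])/K[0,0];y=(v-K[1,2])/K[1,1]
    if fish:
        r=np.hypot(x,y); s=np.sin(r)/r if r>0 else 1; ray=np.array([x*s,y*s,np.cos(r)]); ray=ray/ray[2]
    else: ray=np.array([x,y,1.])
    if z is None:
        w=q['d'][int(v)-win:int(v)+win+1,int(u)-win:int(u)+win+1]; t=np.median(w[w>0])
    else: t=(z-E[2,3])/(E[:3,:3]@ray)[2]
    return E[:3,:3]@(ray*t)+E[:3,3]
E
python3 - <<'E'
from h import *
for n in('top','side'):
    snap(n,n+'0')
    p=camera_params(n);print(n,np.round(p['K'],1).tolist(),np.round(p['extrinsics'],3).tolist())
print(telemetry.sense())
E
```

```text
top [[554.9, 0.0, 309.9], [0.0, 554.9, 232.6], [0.0, 0.0, 1.0]] [[0.014, -0.982, 0.188, 357.1], [-1.0, -0.019, -0.023, -66.19], [0.026, -0.187, -0.982, 1103.939], [0.0, 0.0, 0.0, 1.0]]
side [[488.3, 0.0, 321.8], [0.0, 488.3, 241.8], [0.0, 0.0, 1.0]] [[0.932, -0.203, 0.301, 211.751], [-0.363, -0.483, 0.797, -960.507], [-0.017, -0.852, -0.524, 630.307], [0.0, 0.0, 0.0, 1.0]]
{'time': 0.1, 'joint_pos': array([ 6.88467526e+01,  7.51289162e+00,  8.53230736e+01, -8.92706369e-04,
        8.72621145e+01, -4.89330159e+00]), 'qd': array([ 0.04489297, -0.13960993, -0.03808688, -0.04181299,  0.05147718,
        0.03687418]), 'joint_efforts': array([ 1.93435117e-03, -5.70956862e+01, -5.01939690e+01,  5.90253103e-05,
        8.18283996e-03, -2.48685740e-05]), 'tool_pos': array([167.80255171, 575.5361578 , 230.32700853]), 'tcp_rot': array([-1.79902202e+02, -7.47787296e-03,  1.63740091e+02]), 'ft_force': array([0.38233732, 0.68415679, 0.23922774]), 'wrist_torque': array([-0.00503779,  0.03887759,  0.07882482]), 'finger_gap': 85.60372288421132}
```

View pics/top0.png

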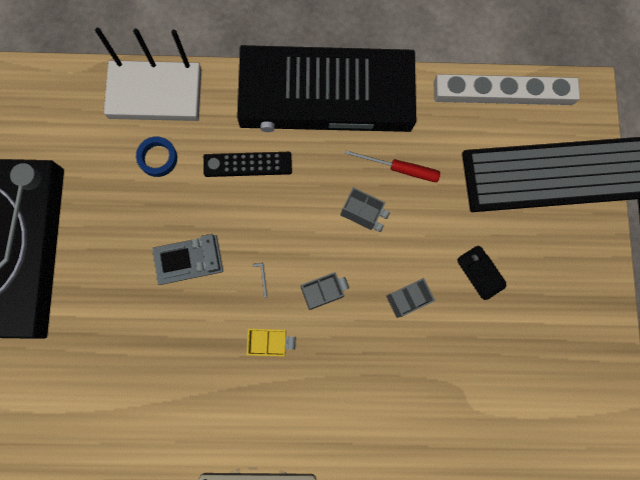

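View pics/side0.png

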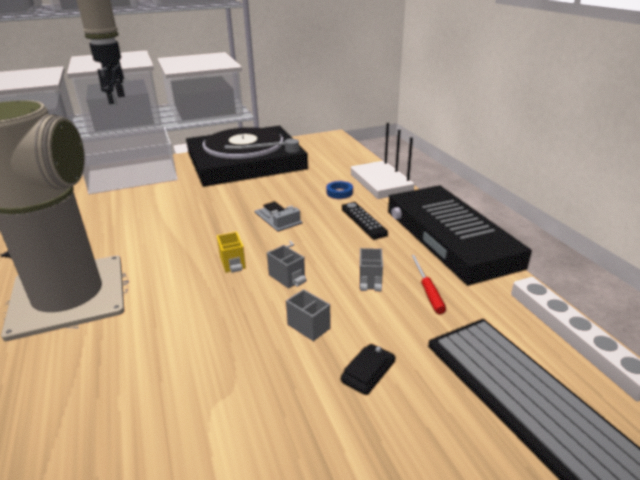

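The top view shows four lookalikes. The grey bin at (323,290) has one knuckle at (344,283), and the yellow bin is at (267,342). The other two grey bins are the double-knuckle one at (363,208) and the plain one at (410,298). The dock is at (188,260). I choose (323,290) and check it in a close crop.

```bash
python3 - <<'E'
from h import *
im=load('top0')['im'][:,:,::-1]
a=cv2.resize(im[225:325,145:225],None,fx=5,fy=5,interpolation=cv2.INTER_CUBIC)
b=cv2.resize(im[260:320,290:360],None,fx=5.714,fy=5.714,interpolation=cv2.INTER_CUBIC)
o=np.zeros((500,800,3),np.uint8);o[:,:400]=a;o[:b.shape[0],400:400+b.shape[1]]=b[:,:400]
cv2.imwrite('pics/crop0.png',o)
E
```

```text
(no output)
```

View pics/crop0.png

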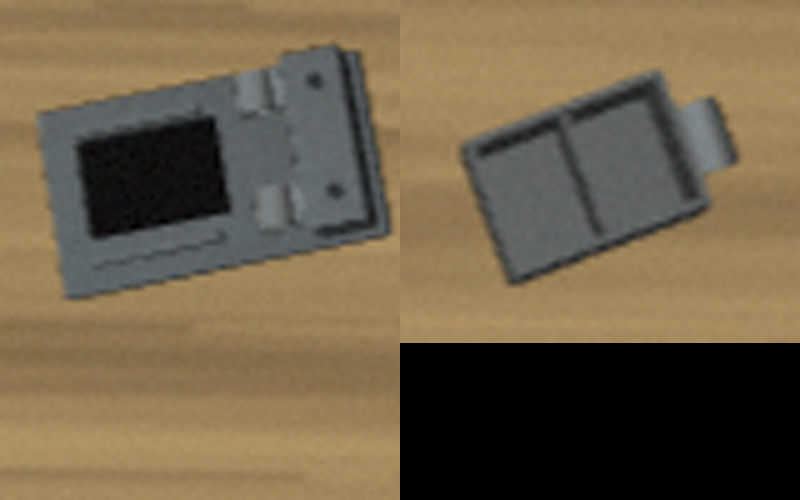

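The crop confirms it: one steel knuckle at the right end of the chosen bin. In the dock crop, the pad is the black rectangle and the jamb is to its right.

```bash
python3 - <<'E'
from h import *
f=lambda L,ox,oy,s,z:np.array([world('top0',ox+(u-ex)/s-.4,oy+v/s-.4,z) for u,v in L for ex in [400 if ox==290 else 0]])
def rep(n,P):
    print(n,'c',P.mean(0).round(1),'sides',[np.linalg.norm(P[i]-P[(i+1)%4]).round(1) for i in range(4)])
    # left->right edges: 0->1, 3->2 = -x direction
    d=(P[0]-P[1])+(P[3]-P[2]); e=(P[0]-P[3])+(P[1]-P[2])
    print('yaw from x',np.degrees(np.arctan2(d[1],d[0])).round(1),' from other',(np.degrees(np.arctan2(e[1],e[0]))).round(1))
rep('bin',f([(463,150),(658,72),(707,207),(513,284)],290,260,5.714,60))
rep('pad',f([(78,143),(214,118),(230,212),(93,238)],145,225,5,28))
rep('plate',f([(38,113),(358,50),(390,233),(68,298)],145,225,5,8))
for n,u,v in [('rim',306,297),('binfloor',312,293),('pad',175,260),('table',230,300),('jamb',208,250)]: print(n,world('top0',u,v).round(1))
E
```

```text
bin c [ 445.9 -114.6   60. ] sides [np.float64(69.5), np.float64(47.2), np.float64(68.6), np.float64(46.7)]
yaw from x 112.6  from other 20.9
pad c [503.3 169.8  28. ] sides [np.float64(53.2), np.float64(37.7), np.float64(53.3), np.float64(37.9)]
yaw from x 101.8  from other 12.5
plate c [508.4 150.6   8. ] sides [np.float64(128.5), np.float64(75.0), np.float64(127.8), np.float64(75.1)]
yaw from x 102.5  from other 12.5
rim [433.7 -84.7  59.2]
binfloor [446.  -97.4   2.4]
pad [503.7 170.8  26.9]
table [429.7  64.    1.4]
jamb [522.6 105.8  39.5]
```

```bash
python3 -m jog '[[[-0.65,-0.69,0.1,0,0,0,1],[-0.65,-0.69,0.1,0,0,0,1],[-0.65,-0.69,0.1,0,0,0,1],[-0.65,-0.69,0.1,0,0,0,1],[-0.65,-0.69,0.1,0,0,0,1],[-0.65,-0.69,0.1,0,0,0,1],[-0.65,-0.69,0.1,0,0,0,1],[-0.65,-0.69,0.1,0,0,0,1],[-0.45,-0.75,0.1,0,0,0,1],[-0.45,-0.75,0.1,0,0,0,1],[-0.45,-0.75,0.1,0,0,0,1],[-0.45,-0.75,0.1,0,0,0,1]]]'
python3 -m jog '[[[-0.45,-0.75,0.1,0,0,0,1],[-0.45,-0.75,0.1,0,0,0,1],[-0.45,-0.75,0.1,0,0,0,1],[-0.45,-0.75,0.1,0,0,0,1],[0,0,0,0,0,0.029,1],[0,0,0,0,0,0.029,1],[0,0,0,0,0,0.029,1],[0,0,0,0,0,0.029,1],[0,0,0,0,0,0.029,1],[0,0,0,0,0,0,1]]]'
python3 - <<'E'
from h import *
im,d=snap('wrist','w1'); p=camera_params('wrist');print(p['K'],np.round(p['extrinsics'],3).tolist(),telemetry.sense()['tool_pos'],telemetry.sense()['tcp_rot'])
E
```

```text
time: 1.6
tool_pos: [384.6, 67.6, 170.9]
tcp_rot: [180.0, -0.0, 163.7]
ft_force: [0.4, 0.1, 0.7]
finger_gap: 85.6
time: 2.85
tool_pos: [428.8, -100.1, 150.9]
tcp_rot: [-180.0, -0.0, 111.6]
ft_force: [-0.4, -0.1, -0.0]
finger_gap: 85.6
[[371.64829954   0.         310.77734708]
 [  0.         371.64829954 244.85995802]
 [  0.           0.           1.        ]] [[0.928, 0.355, 0.11, 398.822], [0.371, -0.887, -0.276, -29.228], [0.0, 0.297, -0.955, 293.748], [0.0, 0.0, 0.0, 1.0]] [ 428.85800508 -100.06125216  150.9913425 ] [-1.79974474e+02 -2.14581583e-02  1.11774559e+02]
```

View pics/w1.png

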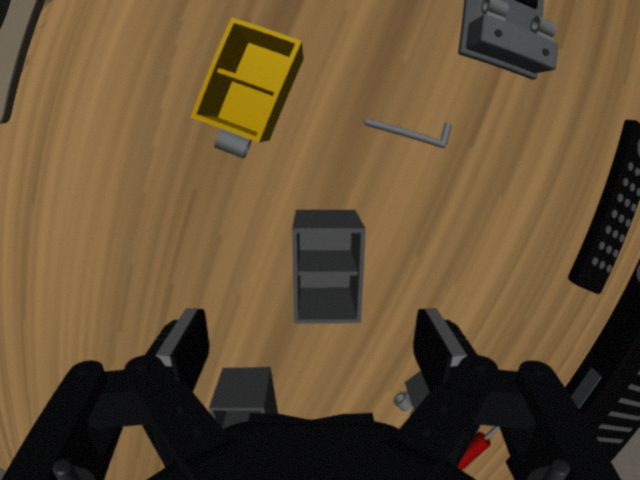

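The wrist view shows the bin squarely below, with rim corners at (293,228), (364,227), (361,322) and (295,322). The plain bin is at (242,395) and the double at (415,390).

```bash
python3 - <<'E'
from h import *
P=np.array([world('w1',u,v,60,True) for u,v in [(293.5,228.5),(363.5,227.5),(360.5,321.5),(295.5,321.5)]])
print(P.round(1),P.mean(0),[np.linalg.norm(P[i]-P[(i+1)%4]).round(1) for i in range(4)])
for a,b in((0,3),(1,2)): d=P[a]-P[b];print(np.degrees(np.arctan2(d[1],d[0])))
d=P[1]-P[0]+P[2]-P[3];print('y',np.degrees(np.arctan2(d[1],d[0])))
for n,u,v in [('plain',410,298),('double',363,208)]:print(n,world('top0',u,v,60).round(0))
t=telemetry.sense()['tool_pos'][:2]
for c in (P.mean(0)[:2],np.array([445.9,-114.6])):
    a=np.radians(111.7);D=c-t;print('tool dx,dy',D@[np.cos(a),np.sin(a)],D@[np.sin(a),-np.cos(a)])
E
```

```text
[[ 411.2  -90.5   60. ]
 [ 453.5  -73.    60. ]
 [ 480.3 -137.2   60. ]
 [ 436.8 -154.1   60. ]] [ 445.44818137 -113.69914071   60.        ] [np.float64(45.7), np.float64(69.6), np.float64(46.7), np.float64(68.5)]
111.89408017268784
112.68833158159762
y 21.879974590283123
plain [ 435. -280.   60.]
double [ 607. -192.   60.]
tool dx,dy -18.805570350194078 10.37190808936101
tool dx,dy -19.80964653022514 10.458617693855546
```

```bash
python3 -m jog '[[[-0.39,0.21,0.3,0,0,-0.001,1],[0,0,0.6,0,0,0,1],[0,0,0.6,0,0,0,1],[0,0,0.6,0,0,0,1],[0,0,0.46,0,0,0,1],[0,0,0,0,0,0,0],[0,0,0,0,0,0,0],[0,0,0,0,0,0,0],[0,0,0,0,0,0,0],[0,0,0,0,0,0,0],[0,0,0,0,0,0,0]]]' 60
```

```text
time: 4.28
tool_pos: [447.1, -114.8, 24.6]
tcp_rot: [179.9, 0.1, 111.9]
ft_force: [-0.8, -0.1, 6.7]
finger_gap: 47.2
```

```bash
python3 -m jog '[[[0,0,-0.5,0,0,0,0],[0,0,-0.7,0,0,0,0],[0,0,-0.7,0,0,0,0],[0.61,0.4,0,0,0,0,0],[0.61,0.4,0,0,0,0,0],[0.61,0.4,0,0,0,0,0],[0.61,0.4,0,0,0,0,0],[0.61,0.4,0,0,0,0,0],[0.61,0.4,0,0,0,0,0],[0.61,0.4,0,0,0,0,0],[0.61,0.4,0,0,0,0,0],[0,0,0,0,0,0.0267,0]]]'
python3 -m jog '[[[0,0,0,0,0,0,0],[0,0,0,0,0,0,0]]]'
python3 - <<'E'
from h import *
for n in('wrist','top','side'): snap(n,n[0]+'2')
w=load('w2')['im'][:,:,::-1]; t=load('t2')['im'][:,:,::-1]; s=load('s2')['im'][:,:,::-1]
o=np.zeros((600,800,3),np.uint8)
o[:360,:480]=cv2.resize(w[:,:],(480,360))
o[:300,480:]=cv2.resize(t[210:304,138:238],(320,300),interpolation=2)
o[300:600,480:]=cv2.resize(s[170:264,230:330],(320,300),interpolation=2)
cv2.imwrite('pics/m2.png',o)
E
```

```text
time: 5.78
tool_pos: [503.4, 174.0, 118.2]
tcp_rot: [180.0, -0.0, 102.3]
ft_force: [0.5, -1.0, -2.3]
finger_gap: 47.3
time: 6.02
tool_pos: [503.3, 171.3, 118.2]
tcp_rot: [-180.0, 0.0, 102.5]
ft_force: [-0.4, -0.3, -1.4]
finger_gap: 47.3
```

View pics/w2.png

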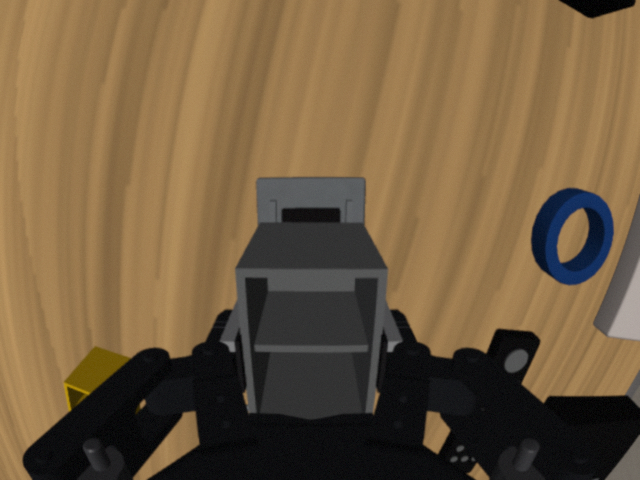

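View pics/m2.png

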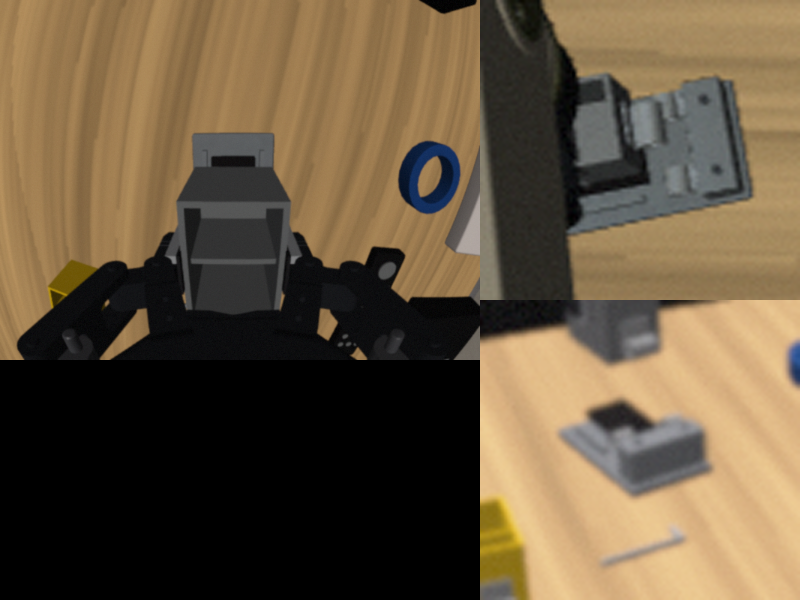

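The wrist view shows the held bin's far rim corners at (238,268) and (386,268). The dock plate's +x end corners are at (258,178) and (365,178), and the pad edge runs from (282,208) to (341,208). The three views agree that the bin is upright over the pad with its knuckle facing the jamb.

```bash
python3 - <<'E'
from h import *
s=telemetry.sense();t=s['tool_pos'];a=np.radians(s['tcp_rot'][2]);print(t,s['tcp_rot'])
X=np.array([np.cos(a),np.sin(a)]);Y=np.array([np.sin(a),-np.cos(a)])
for n,z,L in [('rim end',t[2]-24.6+60,[(238,268),(386,268)]),('plate end',8,[(257.5,178),(365.5,178)]),('pad end',28,[(282,208.5),(341,208.5)])]:
    P=np.array([world('w2',u-.0,v,z,True)[:2]-t[:2] for u,v in L]); Q=np.c_[P@X,P@Y]
    d=P[1]-P[0];print(n,Q.round(1),'mid',Q.mean(0).round(1),'len',np.linalg.norm(d).round(1),'yaw',np.degrees(np.arctan2(d[1],d[0])).round(2))
D=np.array([503.7,170.0])-t[:2];print('dock by top (tool)',D@X,D@Y)
E
```

```text
[503.46895809 171.17107202 118.32332283] [1.79999238e+02 3.60168810e-06 1.02346738e+02]
rim end [[ 35.8 -24.7]
 [ 35.9  21.6]] mid [35.9 -1.6] len 46.3 yaw 12.49
plate end [[ 46.  -38.6]
 [ 46.2  35.6]] mid [46.1 -1.5] len 74.1 yaw 12.51
pad end [[ 28.6 -20.4]
 [ 28.7  17.4]] mid [28.7 -1.5] len 37.8 yaw 12.5
dock by top (tool) -1.1933899269932409 -0.024708945732092265
```

```bash
python3 -m jog '[[[-0.012,0,0.5,0,0,0,0],[0,0,0.4,0,0,0,0],[0,0,0.22,0,0,0,0],[0,0,0,0,0,0,0],[0,0,0,0,0,0,0]]]'
python3 - <<'E'
from h import *
for n in('top','side'): snap(n,n[0]+'3')
print(telemetry.sense()['tool_pos'],telemetry.sense()['tcp_rot'])
t=load('t3')['im'][:,:,::-1]
cv2.imwrite('pics/m3.png',cv2.resize(t[230:285,170:228],None,fx=10,fy=10,interpolation=2))
E
```

```text
time: 6.8
tool_pos: [504.3, 171.1, 63.2]
tcp_rot: [179.9, -0.0, 102.3]
ft_force: [0.1, 0.1, -0.6]
finger_gap: 47.1
[504.43540605 171.24019956  63.39959686] [ 1.79894517e+02 -1.17417665e-03  1.02295355e+02]
```

View pics/m3.png

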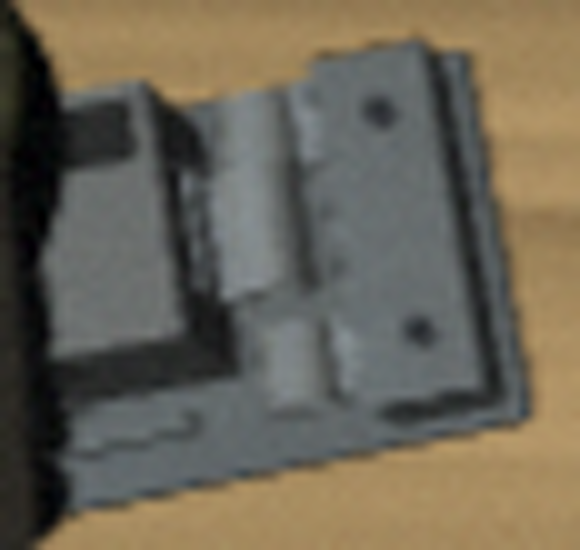

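```bash
cat > ov.py <<'E'
from h import *
def proj(q,P):
    E=q['E'];c=(np.asarray(P)-E[:3,3])@E[:3,:3];p=c@q['K'].T;return p[:,:2]/p[:,2:]
def place(P,x,y,z,yaw):
    a=np.radians(yaw);P=np.array(P,float);return np.c_[x+P[:,0]*np.cos(a)-P[:,1]*np.sin(a),y+P[:,0]*np.sin(a)+P[:,1]*np.cos(a),z+P[:,2]]
def cyl(y0,y1,zc):
    th=np.linspace(0,2*np.pi,24);return [[-46+8*np.cos(t),y,zc+8*np.sin(t)] for y in(y0,y1) for t in th]
def overlay(tag,out,dock,bin_,box,s):
    q=load(tag);u0,v0,u1,v1=box;im=cv2.resize(q['im'][v0:v1,u0:u1,::-1],None,fx=s,fy=s,interpolation=2)
    def hull(P,pose,col,):
        p=((proj(q,place(P,*pose))+.5-[u0,v0])*s-.5).astype(np.float32);cv2.polylines(im,[cv2.convexHull(p).astype(int)],True,col,1)
    for y0,y1 in((15,31),(-31,-15)): hull(cyl(y0,y1,32),dock,(0,0,255))
    hull([[x,y,8] for x in(-85,45) for y in(-38,38)],dock,(0,0,255)); hull([[x,y,40] for x in(-81,-57) for y in(-35,35)],dock,(0,0,255))
    hull(cyl(-12,12,14),bin_,(0,255,0)); hull([[x,y,60] for x in(-35,35) for y in(-24,24)],bin_,(0,255,0))
    cv2.imwrite(out,im)
E
python3 - <<'E'
from ov import *
a=np.radians(102.3)
overlay('t3','pics/o3.png',(503.9,170,0,102.4),(504.2+.9*np.cos(a),171.2+.9*np.sin(a),38.6,102.3),(170,230,228,285),10)
E
```

```text
(no output)
```

View pics/o3.png

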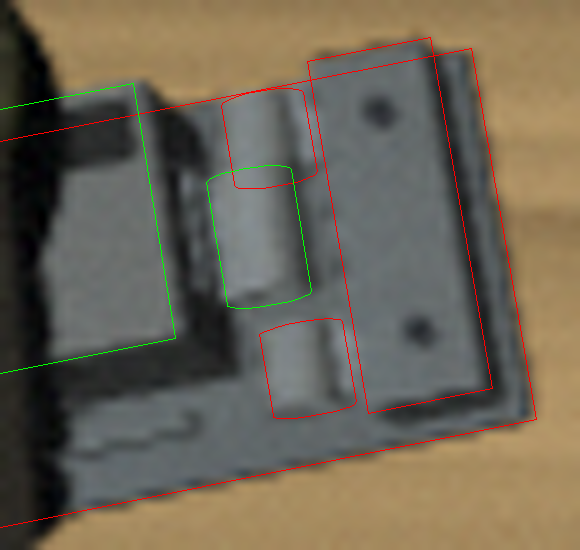

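The dock outline fits to about 0.5 px and the knuckle fits too. The rim sits about 1.5 px right of its prediction, so I check the held bin's tilt in the depth data.

```bash
python3 - <<'E'
from ov import *
s=telemetry.sense();t=s['tool_pos'];a=np.radians(102.3)
X=np.array([np.cos(a),np.sin(a)]);Y=np.array([-np.sin(a),np.cos(a)])
def cloud(tag,fish,t,box):
    q=load(tag);d=q['d'];v,u=np.mgrid[box[1]:box[3],box[0]:box[2]];dd=d[v,u];m=dd>0;u=u[m];v=v[m];dd=dd[m];K=q['K']
    x=(u-K[0,2])/K[0,0];y=(v-K[1,2])/K[1,1]
    if fish: r=np.hypot(x,y);k=np.tan(r)/r;x=x*k;y=y*k
    P=np.c_[x*dd,y*dd,dd]@q['E'][:3,:3].T+q['E'][:3,3]
    D=P[:,:2]-t[:2];return np.c_[D@X,D@Y,P[:,2]-t[2]+24.6]
# w2: tool at 503.4,171.2,118.3
C=cloud('w2',True,np.array([503.4,171.2,118.25]),(225,180,400,415))
m=(abs(C[:,1])<27)&(abs(C[:,0])<40)&(C[:,2]>50)&(C[:,2]<72)
for lo,hi in[(31,40),(20,31),(8,20),(2,8),(-4,2),(-15,-4),(-30,-15)]:
    k=m&(C[:,0]>lo)&(C[:,0]<=hi)
    if k.sum(): print('w2 x',lo,hi,k.sum(),'z',np.percentile(C[k,2],[10,50,90]).round(1),'x',np.percentile(C[k,0],[2,50,98]).round(1))
C=cloud('t3',False,np.array([503.7,171.1,63.3]),(170,230,228,285))
m=(C[:,2]>52)&(C[:,2]<72)&(abs(C[:,1])<30)
for lo,hi in[(-40,-30),(-30,-20)]:
    k=m&(C[:,0]>lo)&(C[:,0]<=hi)
    if k.sum(): print('t3 rim',lo,hi,k.sum(),'z',np.percentile(C[k,2],[10,50,90]).round(1),'x',np.percentile(C[k,0],[2,50,98]).round(1))
# side camera: -x wall: x vs z
for tag,tt in(('s3',np.array([503.7,171.1,63.3])),):
  C=cloud(tag,False,tt,(230,150,330,260));m=(abs(C[:,1])<20)
  for lo,hi in[(25,30),(30,40),(40,50),(50,58)]:
    k=m&(C[:,2]>lo)&(C[:,2]<=hi)&(C[:,0]<-25)&(C[:,0]>-45)
    if k.sum(): print('side wall z',lo,hi,k.sum(),'x',np.percentile(C[k,0],[10,50,90]).round(1))
E
```

```text
w2 x 31 40 3039 z [52.3 59.2 60.6] x [32.  35.5 36.2]
w2 x 20 31 853 z [53.5 59.6 60.5] x [20.2 25.6 30.8]
w2 x 8 20 1415 z [53.4 59.8 64.7] x [ 8.2 12.1 19.6]
w2 x 2 8 903 z [50.7 59.6 65.2] x [2.  3.9 7.9]
w2 x -4 2 1228 z [50.8 51.9 64.2] x [-3.6  0.3  1.9]
w2 x -15 -4 730 z [53.4 59.8 64.1] x [-14.8  -8.6  -4.1]
w2 x -30 -15 505 z [52.2 59.3 60.3] x [-28.5 -20.3 -15.3]
t3 rim -40 -30 70 z [54.8 59.7 61.9] x [-35.8 -34.3 -30.7]
t3 rim -30 -20 27 z [56.  59.3 61.1] x [-29.5 -25.2 -20.3]
side wall z 25 30 22 x [-36.4 -34.2 -32.1]
side wall z 30 40 54 x [-36.6 -33.9 -32.3]
side wall z 40 50 49 x [-35.8 -32.9 -30.9]
side wall z 50 58 39 x [-35.5 -33.9 -31.1]
```

There is no tilt: rim height is constant at about 59.5 mm and the bin centre is about 0.8 mm along tool x. The top and wrist estimates of the x error have opposite signs and average near zero, within the play. I lower the bin while watching the force.

```bash
python3 -m jog '[[[0,0,0.1,0,0,0,0],[0,0,0.06,0,0,0,0],[0,0,0.05,0,0,0,0],[0,0,0,0,0,0,0]]]' 80; python3 -m jog '[[[0,0,0.06,0,0,0,0],[0,0,0.06,0,0,0,0],[0,0,0,0,0,0,0]]]'
python3 - <<'E'
from h import *
s=telemetry.sense();print(s['ft_force'].round(1),s['wrist_torque'].round(2),s['tool_pos'].round(1))
E
```

```text
time: 7.4
tool_pos: [503.5, 171.1, 51.8]
tcp_rot: [-180.0, 0.0, 102.3]
ft_force: [-1.4, -0.5, 2.0]
finger_gap: 47.0
time: 7.78
tool_pos: [503.9, 171.1, 46.2]
tcp_rot: [180.0, -0.0, 102.3]
ft_force: [-3.3, -1.1, 6.6]
finger_gap: 46.7
[-3.3 -1.1  6.6] [-0.19  0.63  0.06] [503.9 171.1  46.2]
```

Pressing builds up as expected, but about 3.5 N of side force acts along −y of the tool. I shift 1 mm that way and continue.

```bash
python3 -m jog '[[[0,-0.02,0,0,0,0,0],[0,0,0,0,0,0,0]]]';python3 -m jog '[[[0,-0.02,0,0,0,0,0],[0,0,0,0,0,0,0]]]'; python3 - <<'E'
from ov import *
s=telemetry.sense();print(s['ft_force'].round(1),s['wrist_torque'].round(2),s['tool_pos'].round(1))
snap('top','t4');t=load('t4')['im'][:,:,::-1]
cv2.imwrite('pics/m4.png',cv2.resize(t[230:285,170:228],None,fx=10,fy=10,interpolation=2))
E
```

```text
time: 8.02
tool_pos: [503.9, 171.1, 46.8]
tcp_rot: [179.8, -0.0, 102.3]
ft_force: [0.2, -0.1, 7.2]
finger_gap: 47.0
time: 8.28
tool_pos: [503.8, 171.1, 47.3]
tcp_rot: [179.7, -0.0, 102.3]
ft_force: [2.9, 0.6, 5.5]
finger_gap: 47.4
[2.9 0.6 5.5] [ 0.08 -0.31  0.  ] [503.8 171.1  47.3]
```

View pics/m4.png

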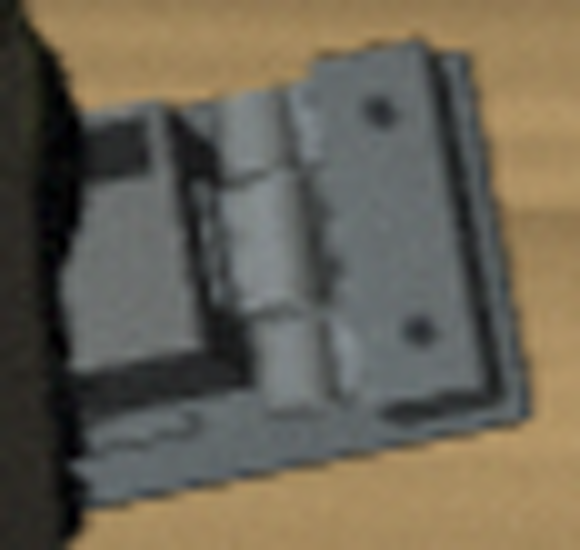

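The view shows the knuckle seated between the fixed knuckles, with gaps at v≈178 and v≈315. The x centring is ambiguous by about 1.5 mm. I lift just off the pad and probe the play in x by touch.

```bash
python3 -m jog '[[[0,0.02,-0.12,0,0,0,0],[0,0,-0.02,0,0,0,0],[0,0,0,0,0,0,0],[0,0,0,0,0,0,0]]]'; for i in 1 ; do python3 -m jog '[[[0.03,0,0,0,0,0,0],[0,0,0,0,0,0,0]]]'; python3 -m jog '[[[0.02,0,0,0,0,0,0],[0,0,0,0,0,0,0]]]'; python3 -m jog '[[[0.02,0,0,0,0,0,0],[0,0,0,0,0,0,0]]]'; done
```

```text
time: 8.82
tool_pos: [502.3, 170.8, 52.5]
tcp_rot: [-180.0, 0.0, 102.3]
ft_force: [-1.1, 0.1, 1.8]
finger_gap: 46.9
time: 9.07
tool_pos: [502.2, 172.2, 52.7]
tcp_rot: [-180.0, 0.0, 102.3]
ft_force: [0.1, -0.7, 2.2]
finger_gap: 47.0
time: 9.32
tool_pos: [502.0, 173.3, 52.7]
tcp_rot: [-180.0, -0.0, 102.3]
ft_force: [-0.4, -0.7, 0.5]
finger_gap: 47.1
time: 9.57
tool_pos: [501.8, 174.4, 52.7]
tcp_rot: [-180.0, -0.0, 102.3]
ft_force: [-0.3, -0.6, 0.2]
finger_gap: 46.9
```

```bash
python3 -m jog '[[[0.02,0,0,0,0,0,0],[0,0,0,0,0,0,0]]]'; python3 -m jog '[[[0.02,0,0,0,0,0,0],[0,0,0,0,0,0,0]]]'
```

```text
time: 9.82
tool_pos: [501.6, 175.4, 52.7]
tcp_rot: [-180.0, -0.0, 102.3]
ft_force: [0.3, -1.0, 1.1]
finger_gap: 47.0
time: 10.07
tool_pos: [501.3, 176.3, 52.7]
tcp_rot: [-180.0, -0.0, 102.3]
ft_force: [-0.2, -0.5, -0.3]
finger_gap: 47.2
```

Moving +x is unbounded because it leads away from the jamb. The jamb face only limits −x, with contact 3 mm past home, so I probe that way.

```bash
python3 -m jog '[[[-0.11,0,0,0,0,0,0],[-0.02,0,0,0,0,0,0],[0,0,0,0,0,0,0]]]'; python3 -m jog '[[[-0.02,0,0,0,0,0,0],[0,0,0,0,0,0,0]]]'; python3 -m jog '[[[-0.02,0,0,0,0,0,0],[0,0,0,0,0,0,0]]]';  python3 -m jog '[[[-0.02,0,0,0,0,0,0],[0,0,0,0,0,0,0]]]'
```

```text
time: 10.45
tool_pos: [502.8, 169.5, 52.7]
tcp_rot: [-180.0, 0.0, 102.3]
ft_force: [0.6, -0.0, -0.8]
finger_gap: 47.0
time: 10.7
tool_pos: [503.0, 168.8, 52.7]
tcp_rot: [-180.0, 0.0, 102.3]
ft_force: [0.3, 0.4, -0.9]
finger_gap: 46.8
time: 10.95
tool_pos: [503.1, 168.3, 52.8]
tcp_rot: [-180.0, -0.0, 102.3]
ft_force: [-1.1, 3.2, -0.5]
finger_gap: 47.0
time: 11.2
tool_pos: [503.1, 168.1, 52.8]
tcp_rot: [-180.0, -0.1, 102.3]
ft_force: [-1.7, 6.9, 1.0]
finger_gap: 47.1
```

Contact in −x starts at TCP y≈168.5, so home is about 171.4. I back off to it, then probe the y play.

```bash
python3 -m jog '[[[0.095,0,0,0,0,0,0],[0,0.04,0,0,0,0,0],[0,0,0,0,0,0,0],[0,0,0,0,0,0,0]]]'; python3 -m jog '[[[0,0.02,0,0,0,0,0],[0,0,0,0,0,0,0]]]'; python3 -m jog '[[[0,0.02,0,0,0,0,0],[0,0,0,0,0,0,0]]]';  python3 -m jog '[[[0,0.02,0,0,0,0,0],[0,0,0,0,0,0,0]]]'
```

```text
time: 11.7
tool_pos: [504.5, 171.8, 52.7]
tcp_rot: [180.0, 0.0, 102.3]
ft_force: [0.3, 0.1, -0.8]
finger_gap: 47.3
time: 11.95
tool_pos: [505.4, 172.1, 52.7]
tcp_rot: [-180.0, 0.0, 102.3]
ft_force: [0.5, 1.0, -1.8]
finger_gap: 47.3
time: 12.2
tool_pos: [506.4, 172.4, 52.8]
tcp_rot: [-180.0, -0.0, 102.3]
ft_force: [-0.1, -0.0, -0.8]
finger_gap: 47.4
time: 12.45
tool_pos: [506.6, 172.5, 52.7]
tcp_rot: [-179.9, -0.0, 102.3]
ft_force: [-5.0, -1.4, 3.0]
finger_gap: 46.7
```

```bash
python3 -m jog '[[[0,-0.078,0,0,0,0,0],[0,0,0,0,0,0,0],[0,0,0,0,0,0,0]]]'; python3 -m jog '[[[0,0,0.1,0,0,0,0],[0,0,0.08,0,0,0,0],[0,0,0,0,0,0,0]]]'; python3 -m jog '[[[0,0,0.04,0,0,0,0],[0,0,0,0,0,0,0]]]'; python3 -m jog '[[[0,0,0.03,0,0,0,0],[0,0,0,0,0,0,0]]]'
```

```text
time: 12.82
tool_pos: [503.7, 171.8, 52.9]
tcp_rot: [180.0, 0.0, 102.3]
ft_force: [0.0, 0.4, -1.4]
finger_gap: 46.6
time: 13.2
tool_pos: [504.2, 171.9, 44.4]
tcp_rot: [179.9, 0.0, 102.3]
ft_force: [-1.6, -0.4, 8.6]
finger_gap: 47.1
time: 13.45
tool_pos: [504.2, 172.0, 42.8]
tcp_rot: [179.9, 0.0, 102.3]
ft_force: [-3.1, -1.2, 9.2]
finger_gap: 46.8
time: 13.7
tool_pos: [504.3, 172.0, 42.6]
tcp_rot: [179.9, 0.0, 102.3]
ft_force: [-9.5, -3.1, 22.8]
finger_gap: 47.1
```

The force jumps to about 23 N at TCP z=42.6, the predicted fully-down height, so the pad is on its stop. I relieve the side force slightly and look.

```bash
python3 -m jog '[[[0,-0.02,0,0,0,0,0],[0,0,0,0,0,0,0]]]';python3 -m jog '[[[0,-0.02,0,0,0,0,0],[0,0,0,0,0,0,0],[0,0,0,0,0,0,0]]]'
python3 - <<'E'
from ov import *
s=telemetry.sense();print(s['ft_force'].round(1),s['tool_pos'].round(1),s['tcp_rot'].round(2))
snap('top','t5');snap('side','s5')
a=np.radians(102.3);X=np.array([np.cos(a),np.sin(a)]);t=s['tool_pos'][:2]+.5*X
overlay('t5','pics/o5.png',(503.6,170.7,0,102.3),(*t,18,102.3),(170,230,228,285),7)
t5=load('t5')['im'][230:285,170:228,::-1];s5=load('s5')['im'][170:240,245:315,::-1]
o=np.zeros((400,800,3),np.uint8);o[:385,:406]=cv2.resize(t5,(406,385),interpolation=2);o[:390,410:800]=cv2.resize(s5,(390,390),interpolation=2)
cv2.imwrite('pics/m5.png',o)
E
```

```text
time: 13.95
tool_pos: [504.2, 172.0, 42.6]
tcp_rot: [179.8, 0.0, 102.3]
ft_force: [-4.6, -0.7, 18.3]
finger_gap: 47.1
time: 14.32
tool_pos: [504.1, 171.9, 42.7]
tcp_rot: [179.7, -0.0, 102.3]
ft_force: [-0.3, 0.2, 13.3]
finger_gap: 47.1
[-0.3  0.2 13.3] [504.1 171.9  42.7] [179.71  -0.   102.29]
```

View pics/m5.png

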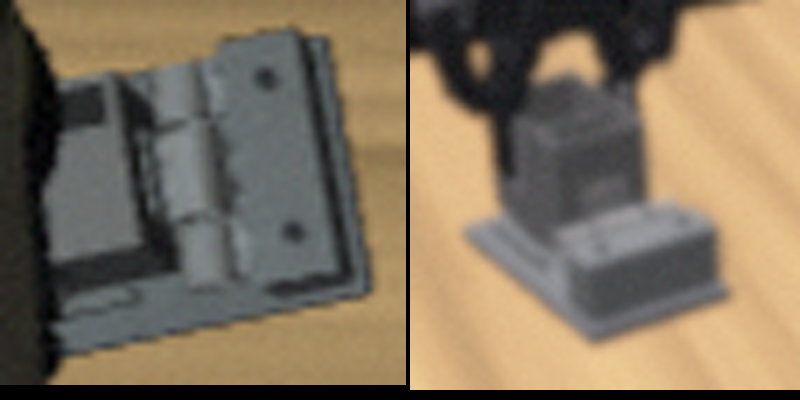

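The three knuckles lie in one line at crop positions (178,95), (190,170) and (205,245), with similar gaps. In the side view the bin stands upright behind the jamb. I press a little more so the pad is firmly on its stop, then check it holds.

```bash
python3 -m jog '[[[0,0,0.02,0,0,0,0],[0,0,0,0,0,0,0]]]'; python3 -m jog '[[[0,0,0,0,0,0,0],[0,0,0,0,0,0,0],[0,0,0,0,0,0,0],[0,0,0,0,0,0,0],[0,0,0,0,0,0,0],[0,0,0,0,0,0,0],[0,0,0,0,0,0,0],[0,0,0,0,0,0,0]]]'
python3 - <<'E'
from ov import *
snap('top','t6');q=load('t6');a=np.radians(102.3)
# height of bin rim & its knuckle in top depth
s=telemetry.sense();t=s['tool_pos']
v,u=np.mgrid[230:285,170:228];dd=q['d'][v,u];K=q['K']
P=np.stack([(u-K[0,2])/K[0,0]*dd,(v-K[1,2])/K[1,1]*dd,dd],-1).reshape(-1,3)@q['E'][:3,:3].T+q['E'][:3,3]
D=P[:,:2]-[503.6,170.7];x=D@[np.cos(a),np.sin(a)];y=D@[-np.sin(a),np.cos(a)]
for n,m in[('bin knuckle top',(abs(x+46)<2.5)&(abs(y)<9)),('fixed+',(abs(x+46)<2.5)&(abs(y-23)<6)),('fixed-',(abs(x+46)<2.5)&(abs(y+23)<6)),('rim',(P[:,2]>70)&(x>-38)&(x<-25)&(P[:,2]<85))]:
    print(n,m.sum(),np.median(P[m,2]).round(1),x[m].min().round(1))
E
```

```text
time: 14.68
tool_pos: [504.2, 171.9, 42.6]
tcp_rot: [179.7, 0.0, 102.3]
ft_force: [-5.4, -1.6, 21.8]
finger_gap: 47.1
time: 15.68
tool_pos: [504.2, 171.9, 42.6]
tcp_rot: [179.7, 0.0, 102.3]
ft_force: [-5.4, -1.4, 22.3]
finger_gap: 46.9
bin knuckle top 26 39.3 -48.5
fixed+ 16 40.1 -47.9
fixed- 18 40.3 -48.3
rim 74 77.2 -34.6
```

```bash
python3 -c "
from bench import job,telemetry
print(job.hand_in()); print(telemetry.sense()['ft_force'].round(1))"
```

```text
the job is handed in; nothing more can be done
None
the job is handed in; nothing more can be done
```

I gripped the single-knuckle grey bin across its width, carried it to the dock and lowered its knuckle between the jamb knuckles. I pressed the pad down until the force jumped at its stop and handed in at about 15.7 s, still gripping and pressing.

**Last checks:**
- **Press:** 22 N downward, steady over 1 s. The tool stayed at z = 42.6 mm, the height predicted for the pad fully down.
- **Height:** the top camera's depth puts the bin knuckle's top at 39.3 mm, against 40.1 and 40.3 mm for the fixed ones. The rim read 77.2 mm, where 78 is ideal. Both differences are within camera noise.
- **Sideways:** touch probing puts the bin about 0.1 mm off home in x and 0.6 mm off in y. I probed only one side in y and took the other from the 3 mm play.

**What disagreed:**
- **Camera estimates:** before probing, the top and wrist cameras differed by 2 to 3 mm on the bin's x position. The touch probe settled it.
- **Side force:** about 5 N of sideways force remains, with 0.3° of tool roll, both from pressing.
- **Other objects:** I did not take a separate final picture of the other bins and objects. No contact with them was seen in the forces.

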